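# Set the dosing unit's ball knob and confirm with the dome key

## Robot

A 6-joint arm with a two-finger parallel gripper is mounted at the origin on the work surface; the furniture and walls round the work are solid. World frame = base frame: x ahead of the robot, y to its left, z up, the work surface at z = 0. Lengths are in m, angles in rad, forces in N, time in s.
With the tool pointing down it reaches from about 0.35 to 0.875 m from the base axis. Payload 4.2 kg.
Tool frame: the origin (TCP) lies midway between the tips of the shut fingers; the grasp point (between the pads) lies 19 mm behind it (manip.pinch_z is the distance from the TCP to the grasp point, in m); z points along the fingers, y is the line along which they close (so a half turn about z gives the same grasp; the last joint's range is limited). The gripper opens to 87 mm and grips with 3 to 60 N. Pads are 19 mm wide; open, the fingers measure 117 mm over their backs; the gripper's body (75 mm by 190 mm) begins 51 mm behind the grasp point.
Start: joints at [1.474, 0.385, 0.008, 0, -1.194, -0.259], TCP at [0.218, 0.586, 0.2] pointing down, gripper open.
Joint ranges: [-3.14, 3.14], [-1.21, 2.06], [-1.07, 1.41], [-3.16, 2.05], [-2.99, -0.16], [-3.1, 3.1]. Speed limits (rad/s): [2.79, 2.79, 3.14, 3.14, 3.14, 3.14].

## Interface

Orientations are given as a unit quaternion [w, x, y, z].
In Python, from cell import manip gives the robot as it stands.
- The arm moves only by the shell command python3 -m creep 'ROWS' [FORCE]. ROWS is text: rows parted by semicolons, each of 5 numbers parted by spaces: the shift along the tool's x, y, z in mm, then the turn about the tool's z in rad, then the closure, from -1 (fully open) to 1 (shut), so that 0 is half open. A call has 1 to 8 rows; each row is the pose to reach, as a shift and turn from the pose commanded when the call began, along the tool's axes at that moment; what a row does not reach only later rows make up. A row lasts 1/8 s, in which the tool goes at most 62.5 mm and 10.7 degrees, less where a joint would pass 70% of its speed; a pose out of reach is approached as far as the arm can. A call with a gripper value outside its range is refused whole. The fingers move at their own pace and stop on an object; FORCE is the grip in N (left out, the last holds). Time passes only in rows, so rows that repeat a pose let the fingers close. It gives the time, the measured TCP pose, the force, the opening and the grip force at its end, in the units of the state.
- manip.read_state(): the state, without advancing time (a new reading comes with each control period).
- manip.grab_frame(name): name is "side" or "top" or "wrist"; returns the picture (400x640x3 uint8, red, green, blue); there is no depth.
- manip.calibration(name): a dict with "camera_matrix" (3x3 intrinsics, pixels), "distortion" ([k1, k2, p1, p2, k3] as OpenCV has them; the pictures are not rectified), "position" and "rotation" of the camera in the world. Camera axes: x right, y down, z forward; pixel columns grow to the right and rows downward; lengths in m; the calibration is good to about 2 mm. A picture is of the moment at which its call begins: read the wrist's pose just before it. calibration takes no time and is no camera call; for the wrist camera it gives the pose at the moment of the call.
- manip.sign_off(): hands the job in; it is judged then, once.
The state is a dict: "t": time; "joints": joint angles; "qd": joint speeds; "tau": joint torques, N m; "ee_pos": TCP position; "tool_rot": TCP orientation; "contact_force": force on the tool from outside, world axes, zero at the start; "torque": the same for the moment, N m; "grip_width": finger opening in m; "grasp_force": force on a finger pad.
Only numpy, scipy, OpenCV 4.12 (cv2) and the standard library are available. Lean on these libraries where they do the work, as an engineer would, in place of code of your own. Each camera call takes 0.05 s, during which the arm holds its last target. There are 200 camera calls.

## Task

Set the dosing unit: grip its smooth black ball knob and turn it clockwise until the red pointer lines up with the green mark on the dial. Then confirm by pressing the blue dome key just past its click and no further, and let it spring back. Leave the setting and the things round the unit as they are.

Things in the scene. Friction and masses are not known exactly. Their poses are not given: they have to be found in the camera images.
- console: white sloped-front dosing unit, 150 mm deep (x) by 200 wide (y), fixed on the table. Origin under its middle, low front at -x. Its panel rises from 30 mm high in front to 100 behind, a 25 degree slope: outward normal (-0.423, 0, 0.906) in the unit's frame. Seen from the front, a black dial with a ball knob is on the left (+y), a blue dome key on the right (-y).
- ball_centre (a point): centre of the smooth, slippery black ball (44 mm across, friction 0.3), 49 mm out from the panel over a disc 72 mm across that lies 8 mm out. It turns about the panel's normal against 0.15 N m; a weak grip slips. It rides on a sprung stem and sinks up to 14 mm under 4 to 14 N, so jaws closing above its widest part squeeze it down and lose it. Frame turns with it: z = outward normal.
- pointer_tip (a point): tip of the red pointer line on the knob's disc: a point 38 mm from the knob's axis and 5 mm out from the panel, turning with the knob.
- mark_tip (a point): inner tip of the green set mark on the dial's rim: a point 38 mm from the knob's axis and 5 mm out from the panel. The mark (6 mm wide, 3 mm thick) stays where it is through a run but stands at another place on the dial each time, anywhere from about half past 10 to 1 o'clock as seen from the front.
- ball_knob (a joint): angle of the knob in rad: 0 = pointer towards the low front edge, growing clockwise as seen looking down on the panel; end stops at 0 and 4.6. At the start 0.3 to 0.9, which is 1.6 to 3.2 rad short of the mark. It stays where it is left.
- key_base (a point): point on the panel's surface under the middle of the blue dome key, z along the panel's outward normal, along which the key slides. The key (29 mm across, rounded top) stands 10 mm above its black collar (40 mm across); its top is 13 to 19 mm out from the panel, different each time and not measured. It lies 104 mm from the knob's axis.
- dome_key (a joint): how far the key is pushed in from rest, in m (0 to 0.0065); this reading is too noisy to judge the click by. Resistance climbs from 2 N to about 8 N at 1.5 mm, drops at the click to about 2.5 N at 4 mm, then climbs again, to 7 N at 5.3 mm; it springs back by itself. The click is made from 3 mm on; beyond 5.3 mm it is overpressed.
- dropper_bottle: amber glass bottle with a black dropper bulb, 33 mm across, 102 mm high; origin under its foot; a bystander
- vial: small brown vial with a black screw cap, 23 mm across, 57 mm high; origin under its foot; a bystander
- beaker: clear glass beaker, 73 mm across, 94 mm high; origin under its foot; a bystander
- petri_dish: petri dish with lid, 59 mm across, 15 mm high; origin under its foot; a bystander
- timer: white lab timer, 64x64x19 mm, lying flat; origin under its middle; a bystander
- tape_roll: roll of beige tape lying flat, 100 mm across, 25 mm high; origin under its middle; a bystander

How it is judged:
By the outcome, as a careful person would: the job done as asked, in the order asked, and still so for the second after the job is handed in, with the robot touching nothing.
It also fails if it takes over 64 s, if anything falls off the work surface, if the arm or the gripper's body presses on something with over 40 N, if the wrist force passes 120 N, or if a joint passes its speed limit or range.

## Working session

There is one attempt and no reset: what is moved stays moved. The work goes in short steps, Python scripts to look and compute and a shell command to move; the robot and the scene stay as the last step left them, time stands still between calls to the robot, and variables do not carry over. Pictures are saved under pics/ and viewed, at most 10 in all, crops included, and the job is handed in when it is done.

```bash
ls; mkdir -p pics; python3 - <<'E'
from cell import manip
import cv2,numpy as np
s=manip.read_state()
print(s['t'],s['ee_pos'],s['tool_rot'],manip.pinch_z)
ims=[]
for n in("top","side"):
    f=manip.grab_frame(n);cv2.imwrite(f"pics/{n}0.png",f[...,::-1]);ims.append(f)
    c=manip.calibration(n);print(n,c)
E
```

```text
pics
0.0 [0.21745491 0.5852474  0.19883164] [ 1.09114823e-03  9.84200400e-01 -1.77054668e-01 -1.59583592e-04] 0.0187
top {'camera_matrix': array([[460.0700323 ,   0.        , 322.11586328],
       [  0.        , 460.0700323 , 194.14579122],
       [  0.        ,   0.        ,   1.        ]]), 'distortion': array([-0.11884134,  0.        ,  0.        ,  0.        ,  0.        ]), 'position': array([ 0.35291362, -0.01197793,  1.13572065]), 'rotation': array([-0.06313946,  0.71035488, -0.69889194,  0.05440038])}
side {'camera_matrix': array([[457.3398883 ,   0.        , 324.89603218],
       [  0.        , 457.3398883 , 209.68520776],
       [  0.        ,   0.        ,   1.        ]]), 'distortion': array([0.00043863, 0.        , 0.        , 0.        , 0.        ]), 'position': array([0.46427168, 0.7776957 , 0.76022847]), 'rotation': array([ 0.02534856, -0.0442624 ,  0.90445199, -0.42351492])}
```

View pics/top0.png

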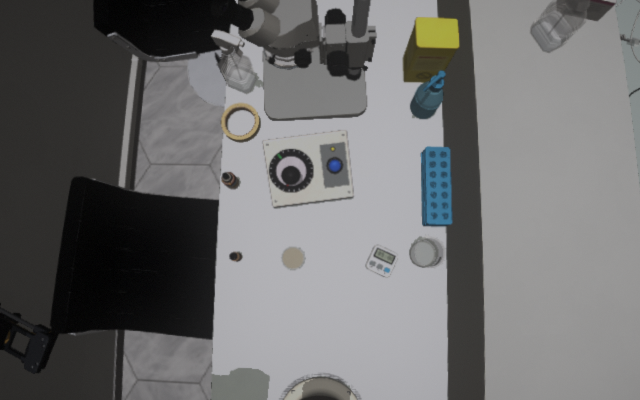

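View pics/side0.png

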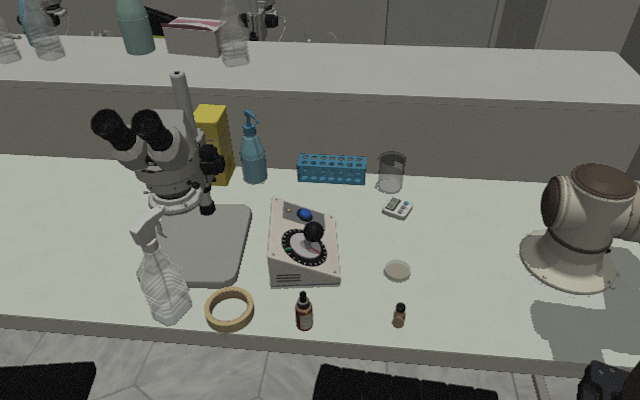

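The top view shows the ball at about (290,175), the blue key at (335,166) and a green mark at the upper left of the dial near (280,156). The side view shows the ball at (314,231) and the key at (305,214). I'll triangulate these.

```bash
cat > h.py <<'E'
import cv2,numpy as np
from cell import manip
from scipy.spatial.transform import Rotation as R
def rot(q): return R.from_quat(np.r_[q[1:],q[0]]).as_matrix()
def ray(c,uv):
    p=cv2.undistortPoints(np.array([[uv]],float),c['camera_matrix'],c['distortion'])[0,0]
    d=rot(c['rotation'])@np.r_[p,1]; return c['position'],d/np.linalg.norm(d)
def onplane(c,uv,p0,n):
    o,d=ray(c,uv); return o+d*(n@(p0-o))/(n@d)
def tri(rs):
    A=0;b=0
    for o,d in rs:
        P=np.eye(3)-np.outer(d,d);A=A+P;b=b+P@o
    x=np.linalg.solve(A,b); return x,[np.linalg.norm(np.cross(d,x-o))*1e3 for o,d in rs]
def proj(c,X):
    Rm=rot(c['rotation']);rv=cv2.Rodrigues(Rm.T)[0]
    return cv2.projectPoints(np.atleast_2d(X).astype(float),rv,-Rm.T@c['position'],c['camera_matrix'],c['distortion'])[0][:,0]
def blobs(f,kind,roi,mn=4):
    h=cv2.cvtColor(f,cv2.COLOR_RGB2HSV);H,S,V=[h[...,i].astype(int) for i in range(3)]
    m={'blue':(H>100)&(H<130)&(S>140)&(V>50),'green':(H>45)&(H<85)&(S>90)&(V>50),'red':((H<8)|(H>172))&(S>120)&(V>60),'black':V<45}[kind]
    x0,y0,x1,y1=roi;k=np.zeros(m.shape,np.uint8);k[y0:y1,x0:x1]=m[y0:y1,x0:x1]
    n,l,s,c=cv2.connectedComponentsWithStats(k)
    return [(c[i].round(1).tolist(),int(s[i,4]),s[i,:4].tolist()) for i in range(1,n) if s[i,4]>=mn]
E
python3 - <<'E'
from h import *
rois={'top':(258,125,360,212),'side':(262,190,345,290)}
out=[]
for n,r in rois.items():
    f=cv2.imread(f'pics/{n}0.png')[...,::-1]
    for k in('blue','green','red','black'): print(n,k,blobs(f,k,r))
    x0,y0,x1,y1=r; out.append(cv2.resize(np.ascontiguousarray(f[y0:y1,x0:x1,::-1]),(400,int(400*(y1-y0)/(x1-x0))),interpolation=cv2.INTER_CUBIC))
H=max(o.shape[0] for o in out)
cv2.imwrite('pics/crop0.png',np.hstack([cv2.copyMakeBorder(o,0,H-o.shape[0],0,0,0) for o in out]))
E
```

```text
top blue [([334.3, 165.2], 96, [329, 160, 11, 11])]
top green [([279.1, 155.8], 13, [277, 154, 5, 5])]
top red []
top black [([291.3, 168.5], 318, [270, 150, 42, 41]), ([290.4, 175.0], 209, [282, 167, 17, 17])]
side blue [([304.7, 213.4], 94, [299, 209, 13, 10])]
side green [([287.6, 248.1], 17, [285, 247, 6, 3])]
side red [([316.4, 250.6], 11, [312, 248, 9, 6])]
side black [([306.9, 240.9], 758, [282, 210, 45, 56]), ([279.0, 275.0], 5, [277, 275, 5, 1]), ([297.5, 280.0], 4, [296, 280, 4, 1])]
```

View pics/crop0.png

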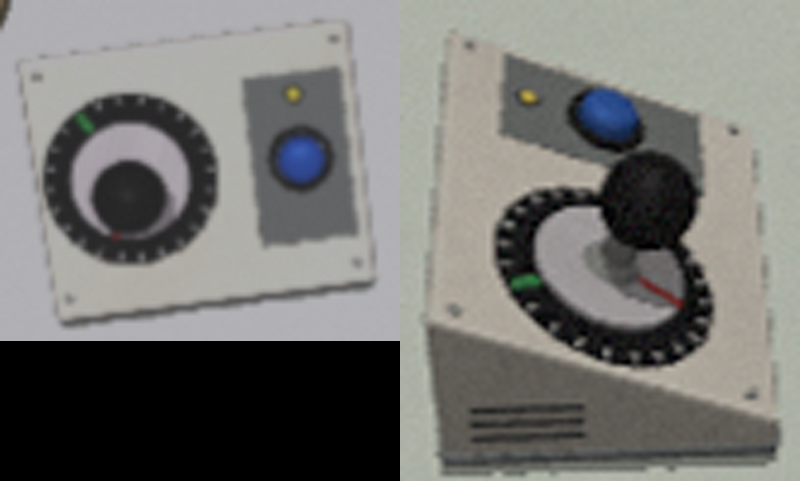

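The crops show the green mark at upper left (about half past 10) and the red pointer near the front edge. The ball is clear in both views (top about (290.4,175), side about (313.5,231.5)).

```bash
cat > pose.py <<'E'
from h import *
def frame(B,K):
    # B ball centre, K key dome centre (about 15 mm out)
    v=(B-K)[:2]; v=v/np.linalg.norm(v)  # approx, corrected below
    for _ in range(5):
        n3=np.array([-.423*v[1],.423*v[0],.906]) # x axis=(v1,-v0)
        base=B-.049*n3; d=(base-(K-K_OUT*n3))[:2]; v=d/np.linalg.norm(d)
    return base,np.array([v[1],-v[0],0]),np.array([v[0],v[1],0]),n3
K_OUT=.012
def ang(P,base,x,y,n):
    d=P-base; s=np.cross(n,y)*-1  # in-panel uphill
    s=np.cross(y,n); a=d@s; b=d@y
    # 0 at low front (-s); clockwise seen from outside: front -> left(+y) -> up
    return np.arctan2(b,-a)%(2*np.pi),np.hypot(a,b)
E
python3 - <<'E'
from pose import *
T=manip.calibration('top');S=manip.calibration('side')
B,e=tri([ray(T,(290.4,175)),ray(S,(313.5,231.5))]);K,e2=tri([ray(T,(334.3,165.2)),ray(S,(304.7,213.4))])
print('B',B,e,'K',K,e2)
base,x,y,n=frame(B,K);print('base',base,'yaw',np.arctan2(x[1],x[0]),'n',n,'dist',np.linalg.norm(base-(K-K_OUT*n)), 'key out',(K-base)@n)
for nm,c,uv in(('green',T,(279.1,155.8)),('green',S,(287.6,248.1)),('redtip',S,(320.7,252.9)),('red',S,(316.4,250.6))):
    P=onplane(c,uv,base+.005*n if nm=='green' else base+.008*n,n); print(nm,P,ang(P,base,x,y,n))
np.savez('geo.npz',B=B,K=K,base=base,x=x,y=y,n=n)
s=manip.read_state();Rt=rot(s['tool_rot']);print(Rt.round(3))
print('shift to 120mm above ball (tool axes mm)',Rt.T@(B+[0,0,.12]-s['ee_pos'])*1e3)
E
```

```text
B [0.56679126 0.07530631 0.11053244] [np.float64(1.3310287974645525), np.float64(1.3310287974647637)] K [ 0.60017802 -0.0248741   0.0732004 ] [np.float64(1.0066041951535132), np.float64(1.0066041951534601)]
base [0.58720912 0.07887275 0.06613844] yaw 0.17292814022121167 n [-0.41669102 -0.07278457  0.906     ] dist 0.10450048758813815 key out 0.008545277695906175
green [0.61853486 0.10513327 0.08817304] (np.float64(2.681964257771246), np.float64(0.04616323578655468))
green [0.61677043 0.10667488 0.08748538] (np.float64(2.630288793086601), np.float64(0.04557582824067861))
redtip [0.54991045 0.08547511 0.05834225] (np.float64(0.3485702469524598), np.float64(0.03783226589098126))
red [0.55937163 0.08357108 0.06254071] (np.float64(0.3520995815139171), np.float64(0.02730941511481612))
[[ 0.937 -0.348 -0.001]
 [-0.348 -0.937 -0.002]
 [ 0.     0.002 -1.   ]]
shift to 120mm above ball (tool axes mm) [505.13362404 356.40197841 -30.79958197]
```

```bash
python3 -m creep '50 36 -31 0 -0.5;100 71 -31 0 -0.5;150 107 -31 0 -0.5;200 142 -31 0 -0.5;250 178 -31 0 -0.5;300 213 -31 0 -0.5;350 249 -31 0 -0.5;400 284 -31 0 -0.5'; python3 -m creep '50 36 0 0 -0.5;105 72 0 0 -0.5;105 72 0 0 -0.5;105 72 0 0 -0.5'
python3 - <<'E'
from h import *
s=manip.read_state();c=manip.calibration('wrist');f=manip.grab_frame('wrist');cv2.imwrite('pics/w1.png',f[...,::-1])
g=np.load('geo.npz');print(s['t'],s['ee_pos'],s['joints'].round(3) if hasattr(s['joints'],'round') else s['joints'],s['contact_force'])
print('proj ball,key',proj(c,np.array([g['B'],g['K']])))
for k in('blue','green','red'):print(k,blobs(f,k,(0,0,640,400),15))
E
```

```text
t: 1.1
ee_pos: [0.4943, 0.1784, 0.2308]
tool_rot: [0.0, 0.984, -0.177, -0.0]
contact_force: [1.0, 1.5, 0.7]
grip_width: 0.0652
grasp_force: 0.0
t: 1.6
ee_pos: [0.5667, 0.0759, 0.2303]
tool_rot: [0.0, 0.984, -0.177, -0.001]
contact_force: [0.1, 0.0, 0.2]
grip_width: 0.0649
grasp_force: 0.0
1.6 [0.56669813 0.07591769 0.23026187] [ 0.416  0.275 -0.076 -0.    -1.221  0.798] [0.10718301 0.04077511 0.22978578]
proj ball,key [[322.28866586 187.37015257]
 [396.42304708 121.52616073]]
blue [([397.2, 121.5], 270, [388, 113, 20, 19])]
green [([280.5, 149.5], 63, [275, 145, 12, 9])]
red []
```

View pics/w1.png

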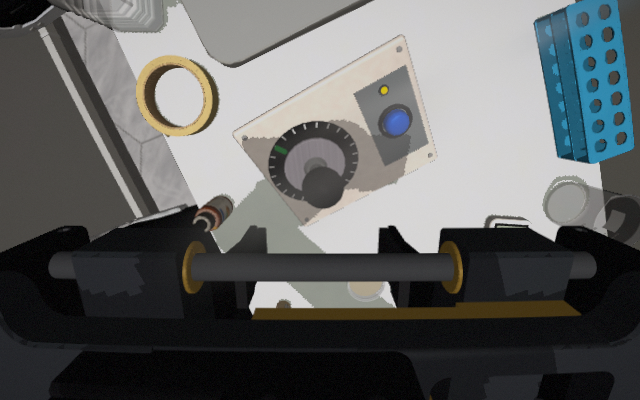

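The wrist view shows the ball at about (323,187) and the key at (397,121), which matches the projected positions, so I'm descending.

```bash
python3 -m creep '0 0 50 0 -0.5;0 0 90 0 -0.5;0 0 115 0 -0.5;0 0 130 0 -0.5;0 0 140 0 -0.5;0 0 140 0 -0.5'; python3 -m creep '0 0 0 0 0.3;0 0 0 0 0.3;0 0 0 0 0.3;0 0 0 0 0.3;0 0 0 0 0.3;0 0 0 0 0.3' 40
```

```text
t: 2.4
ee_pos: [0.567, 0.0767, 0.091]
tool_rot: [0.0, 0.984, -0.177, -0.0]
contact_force: [-0.4, 0.2, 0.2]
grip_width: 0.0654
grasp_force: 0.0
t: 3.15
ee_pos: [0.567, 0.0757, 0.0913]
tool_rot: [0.0, 0.984, -0.177, -0.0]
contact_force: [-0.6, -4.5, 2.2]
grip_width: 0.0399
grasp_force: 39.6
```

```bash
python3 - <<'E'
from h import *
f=manip.grab_frame('side');cv2.imwrite('pics/s2.png',cv2.resize(np.ascontiguousarray(f[150:290,230:400,::-1]),(680,560),interpolation=cv2.INTER_CUBIC))
E
```

```text
(no output)
```

View pics/s2.png

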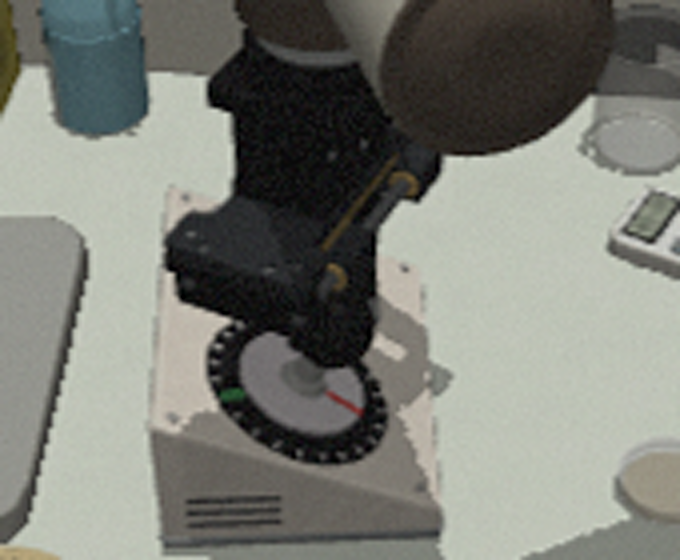

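The dial, red pointer and green mark stay visible in the side view with the ball gripped and the stem out. I'll try a small turn and measure it.

```bash
cat > chk.py <<'E'
from pose import *
S=manip.calibration('side');g=np.load('geo.npz');a=[g[k] for k in('base','x','y','n')]
f=manip.grab_frame('side')
for k,h in(('red',.008),('green',.005)):
    for uv,A,bb in blobs(f,k,(262,190,345,290),3):
        P=onplane(S,uv,a[0]+h*a[3],a[3]);print(k,uv,A,np.round(ang(P,*a),4))
E
python3 -m creep '0 0 0 0.1 0.3;0 0 0 0.25 0.3;0 0 0 0.4 0.3;0 0 0 0.5 0.3;0 0 0 0.5 0.3' 50; python3 chk.py
```

```text
t: 3.82
ee_pos: [0.5677, 0.0764, 0.0918]
tool_rot: [-0.001, 0.91, -0.415, 0.001]
contact_force: [-1.6, -2.8, 5.2]
grip_width: 0.037
grasp_force: 47.6
red [313.5, 252.5] 6 [0.7687 0.0255]
green [287.6, 248.1] 15 [2.6303 0.0456]
```

The knob turned 0.42 rad for a 0.5 rad tool turn, but the opening is shrinking, so the pads sit above the widest part. I'll regrip lower.

```bash
python3 -m creep '0 0 0 0 -0.4;0 0 0 0 -0.4;0 0 0 0 -0.4;0 0 6 0 -0.4;0 0 6 0 -0.4'; python3 -m creep '0 0 0 0 0.3;0 0 0 0 0.3;0 0 0 0 0.3;0 0 0 0 0.3;0 0 0 0 0.3' 40;  python3 -m creep '0 0 0 0.1 0.3;0 0 0 0.25 0.3;0 0 0 0.4 0.3;0 0 0 0.5 0.3;0 0 0 0.5 0.3' 40; python3 chk.py
```

```text
t: 4.5
ee_pos: [0.5665, 0.0762, 0.0839]
tool_rot: [0.001, 0.91, -0.415, -0.001]
contact_force: [0.1, 1.1, 0.8]
grip_width: 0.0605
grasp_force: 0.0
t: 5.12
ee_pos: [0.5666, 0.0759, 0.0851]
tool_rot: [0.0, 0.91, -0.415, -0.0]
contact_force: [-1.2, -1.3, 2.6]
grip_width: 0.0425
grasp_force: 40.0
t: 5.75
ee_pos: [0.567, 0.0763, 0.0852]
tool_rot: [-0.0, 0.779, -0.627, -0.0]
contact_force: [-3.2, -1.3, 3.5]
grip_width: 0.0425
grasp_force: 40.0
red [310.0, 253.5] 8 [1.1747 0.0257]
green [287.8, 248.1] 16 [2.6285 0.0451]
```

```bash
python3 -m creep '0 0 0 0.15 0.3;0 0 0 0.3 0.3;0 0 0 0.45 0.3;0 0 0 0.6 0.3;0 0 0 0.75 0.3;0 0 0 0.9 0.3;0 0 0 0.9 0.3'; python3 chk.py; python3 -c "
from h import *;print(manip.read_state()['joints'])"
```

```text
t: 6.68
ee_pos: [0.5673, 0.0767, 0.0852]
tool_rot: [0.0, -0.43, 0.903, 0.0]
contact_force: [-1.5, 1.1, 3.2]
grip_width: 0.0418
grasp_force: 40.0
red [303.0, 252.0] 7 [1.8159 0.0256]
green [287.6, 248.1] 17 [2.6303 0.0456]
[ 4.16991711e-01  4.03829818e-01 -2.77810539e-01 -5.65415043e-04
 -8.88100550e-01 -1.09847788e+00]
```

```bash
python3 -m creep '0 0 0 0.15 0.3;0 0 0 0.3 0.3;0 0 0 0.45 0.3;0 0 0 0.6 0.3;0 0 0 0.75 0.3;0 0 0 0.75 0.3'; python3 chk.py
```

```text
t: 7.48
ee_pos: [0.5693, 0.0768, 0.0851]
tool_rot: [0.002, -0.07, 0.998, 0.001]
contact_force: [4.9, -0.7, -3.4]
grip_width: 0.0425
grasp_force: 40.0
red [298.8, 248.8] 9 [2.2677 0.0243]
green [287.6, 248.1] 17 [2.6303 0.0456]
```

```bash
python3 -m creep '0 0 0 0.15 0.3;0 0 0 0.3 0.3;0 0 0 0.4 0.3;0 0 0 0.4 0.3'; python3 chk.py;python3 - <<'E'
from h import *
f=manip.grab_frame('side');cv2.imwrite('pics/s3.png',cv2.resize(np.ascontiguousarray(f[210:280,270:350,::-1]),(640,560),interpolation=cv2.INTER_CUBIC))
E
```

```text
t: 8.02
ee_pos: [0.5666, 0.0765, 0.0854]
tool_rot: [-0.0, 0.13, 0.992, 0.0]
contact_force: [-2.0, 0.9, 3.2]
grip_width: 0.0417
grasp_force: 40.0
red [296.6, 246.9] 10 [2.5205 0.0252]
green [287.6, 248.1] 17 [2.6303 0.0456]
```

View pics/s3.png

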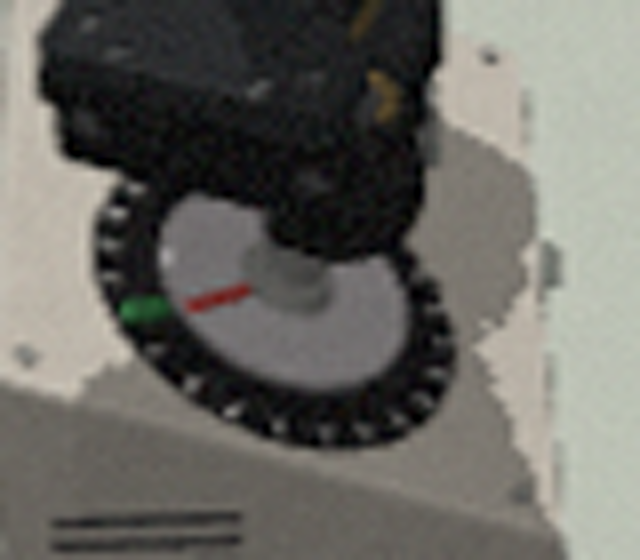

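Pointer and mark are nearly aligned: the red line runs (250,290)→(188,306) and the green mark is centred near (145,308). About 0.05–0.1 rad is left.

```bash
python3 -m creep '0 0 0 0.12 0.3;0 0 0 0.12 0.3;0 0 0 0.12 0.3'; python3 chk.py; python3 -m creep '0 0 0 0.12 -0.4;0 0 0 0.12 -0.4;0 0 0 0.12 -0.4;0 0 -40 0.12 -0.4;0 0 -90 0.12 -0.4;0 0 -140 0.12 -0.4;0 0 -140 0.12 -0.4'; python3 chk.py;python3 - <<'E'
from pose import *
g=np.load('geo.npz');a=[g[k] for k in('base','x','y','n')]
c=manip.calibration('wrist');f=manip.grab_frame('wrist');cv2.imwrite('pics/w4.png',f[...,::-1])
for k,h in(('red',.008),('green',.005)):
    for uv,A,bb in blobs(f,k,(0,0,640,400),8):
        P=onplane(c,uv,a[0]+h*a[3],a[3]);print(k,uv,A,np.round(ang(P,*a),4))
p=proj(c,np.array([g['B'],g['K']]));print(p)
f=manip.grab_frame('side')
x,y=[int(v) for v in p[0]]
E
```

```text
t: 8.5
ee_pos: [0.5664, 0.0768, 0.085]
tool_rot: [-0.001, 0.19, 0.982, 0.0]
contact_force: [-2.9, 3.8, 4.4]
grip_width: 0.0418
grasp_force: 40.1
red [296.1, 246.1] 9 [2.6117 0.025 ]
green [287.8, 248.1] 16 [2.6285 0.0451]
t: 9.43
ee_pos: [0.5696, 0.0767, 0.2297]
tool_rot: [0.004, 0.248, 0.969, 0.002]
contact_force: [-0.4, -0.9, -0.2]
grip_width: 0.0612
grasp_force: 0.0
red [296.3, 245.9] 12 [2.6295 0.0242]
green [287.8, 248.1] 16 [2.6285 0.0451]
red [350.0, 199.8] 53 [2.5809 0.0253]
green [365.0, 207.9] 72 [2.6372 0.0442]
[[320.53525254 188.17454658]
 [261.86154519 243.12748564]]
```

View pics/w4.png

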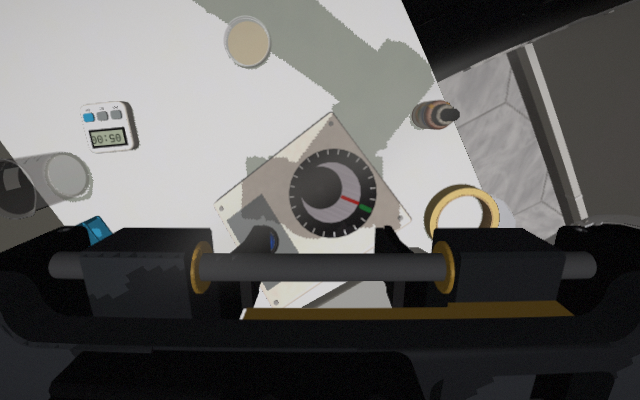

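In the wrist view the red line, (340,195)→(360,205), points at the green mark at (365,208). I'll check the alignment numerically with a line fit and look at a zoomed crop.

```bash
cat > line.py <<'E'
from pose import *
import sys
g=np.load('geo.npz');base,x,y,n=[g[k] for k in('base','x','y','n')];s=np.cross(y,n)
def pts(c,f,k,roi,h):
    H=cv2.cvtColor(f,cv2.COLOR_RGB2HSV).astype(int);hh,S,V=H[...,0],H[...,1],H[...,2]
    m=(((hh<10)|(hh>170))&(S>80)&(V>50)) if k=='red' else ((hh>45)&(hh<85)&(S>60)&(V>40))
    v,u=np.nonzero(m);q=(u>=roi[0])&(u<roi[2])&(v>=roi[1])&(v<roi[3]);u,v=u[q],v[q]
    P=np.array([onplane(c,p,base+h*n,n)-base for p in zip(u,v)])*1e3
    w=S[v,u].astype(float); return np.c_[P@y,P@s],w   # left, up
for cam,roi in(('wrist',(290,145,380,240)),('side',(262,190,345,290))):
    c=manip.calibration(cam);f=manip.grab_frame(cam)
    r,w=pts(c,f,'red',roi,.008);gr,wg=pts(c,f,'green',roi,.005)
    rc=np.average(r,axis=0,weights=w);gc=np.average(gr,axis=0,weights=wg)
    d=np.linalg.svd((r-rc)*np.sqrt(w)[:,None])[2][0];d*=np.sign(d@rc)
    ga=lambda v:np.arctan2(v[0],-v[1])%(2*np.pi)
    print(cam,len(r),len(gr),'red c',rc.round(1),'dir ang',ga(d).round(3),'green c',gc.round(1),'red ang',ga(rc).round(3),'green ang',ga(gc).round(3),'red->green ang',ga(gc-rc).round(3))
    if cam=='wrist':
        cv2.imwrite(sys.argv[1],cv2.resize(np.ascontiguousarray(f[140:245,275:395,::-1]),(640,560),interpolation=cv2.INTER_CUBIC))
E
python3 line.py pics/w5.png
```

```text
wrist 70 83 red c [13.5 21.8] dir ang 2.597 green c [21.3 38.8] red ang 2.586 green ang 2.639 red->green ang 2.711
side 15 18 red c [11.9 20.7] dir ang 2.572 green c [22.9 39.8] red ang 2.619 green ang 2.62 red->green ang 2.622
```

View pics/w5.png

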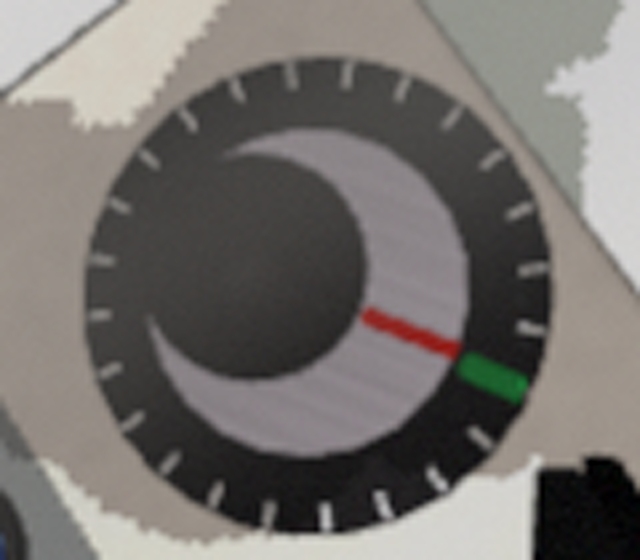

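```bash
python3 - <<'E'
from pose import *
g=np.load('geo.npz');base,x,y,n=[g[k] for k in('base','x','y','n')];s=np.cross(y,n)
c=manip.calibration('wrist')
def P(u,v,h):
    q=onplane(c,(275+u*120/640-.4,140+v*105/560-.4),base+h*n,n)-base; return np.array([q@y,q@s])*1e3
ga=lambda v:round(float(np.arctan2(v[0],-v[1])%(2*np.pi)),3)
rc=P(318,297,.004);dc=P(307,292,.008)
print('ring c',rc,'disc c',dc)
for h in(.004,.005): 
    gi,go=P(460,366,h),P(525,392,h);m=P(493,379,h);print('green',m,np.hypot(*(m-rc)),ga(m-rc),ga(m-dc),'axis',ga(go-gi))
a,b=P(365,317,.008),P(458,350,.008);print('red',ga(b-a),ga(b-dc),ga(b-rc),np.hypot(*(b-dc)))
E
```

```text
ring c [1.14459512 1.52593101] disc c [0.37153209 0.04585417]
green [20.9131146  38.56094685] 41.98079037889162 2.651 2.652 axis 2.593
green [20.98405897 38.67011393] 42.11050523156551 2.651 2.651 axis 2.593
red 2.557 2.582 2.578 35.04176439001512
```

The knob is about 0.06 rad short, so I'll regrip and nudge it.

```bash
python3 -m creep '0 0 50 0 -0.4;0 0 95 0 -0.4;0 0 125 0 -0.4;0 0 140 0 -0.4;0 0 140 0 -0.4;0 0 140 0 -0.4'; python3 -m creep '0 0 0 0 0.3;0 0 0 0 0.3;0 0 0 0 0.3;0 0 0 0 0.3;0 0 0 0 0.3' 40; python3 line.py pics/x.png | tail -1;  python3 -m creep '0 0 0 0.05 0.3;0 0 0 0.09 0.3;0 0 0 0.09 0.3'; python3 line.py pics/x.png | tail -1
```

```text
t: 10.42
ee_pos: [0.5681, 0.0765, 0.0861]
tool_rot: [0.001, 0.249, 0.968, 0.001]
contact_force: [0.6, 0.0, 0.4]
grip_width: 0.0609
grasp_force: 0.0
t: 11.05
ee_pos: [0.567, 0.0758, 0.0853]
tool_rot: [0.0, 0.249, 0.968, -0.0]
contact_force: [-1.7, -3.3, 2.9]
grip_width: 0.042
grasp_force: 40.0
t: 11.48
ee_pos: [0.5675, 0.0765, 0.0852]
tool_rot: [0.001, 0.292, 0.956, 0.001]
contact_force: [-1.3, -3.7, 4.3]
grip_width: 0.0419
grasp_force: 40.0Traceback (most recent call last):
  File "line.py", line 12, in <module>
    r,w=pts(c,f,'red',roi,.008);gr,wg=pts(c,f,'green',roi,.005)
        ~~~^^^^^^^^^^^^^^^^^^^^
  File "line.py", line 9, in pts
    w=S[v,u].astype(float); return np.c_[P@y,P@s],w   # left, up
                                         ~^~
ValueError: matmul: Input operand 1 has a mismatch in its core dimension 0, with gufunc signature (n?,k),(k,m?)->(n?,m?) (size 3 is different from 0)
Traceback (most recent call last):
  File "line.py", line 12, in <module>
    r,w=pts(c,f,'red',roi,.008);gr,wg=pts(c,f,'green',roi,.005)
        ~~~^^^^^^^^^^^^^^^^^^^^
  File "line.py", line 9, in pts
    w=S[v,u].astype(float); return np.c_[P@y,P@s],w   # left, up
                                         ~^~
ValueError: matmul: Input operand 1 has a mismatch in its core dimension 0, with gufunc signature (n?,k),(k,m?)->(n?,m?) (size 3 is different from 0)
```

Releasing, rising and checking from the wrist.

```bash
python3 -m creep '0 0 0 0 -0.4;0 0 0 0 -0.4;0 0 0 0 -0.4;0 0 -40 0 -0.4;0 0 -90 0 -0.4;0 0 -144 0 -0.4;0 0 -144 0 -0.4'; python3 line.py pics/w6.png
```

```text
t: 12.4
ee_pos: [0.5699, 0.0773, 0.2342]
tool_rot: [0.005, 0.292, 0.956, 0.003]
contact_force: [-0.4, -0.8, -0.1]
grip_width: 0.0609
grasp_force: 0.0
wrist 64 75 red c [11.5 22.4] dir ang 2.682 green c [21.4 38.6] red ang 2.667 green ang 2.636 red->green ang 2.595
side 15 20 red c [10.5 22.7] dir ang 2.652 green c [22.6 39.7] red ang 2.708 green ang 2.625 red->green ang 2.525
```

View pics/w6.png

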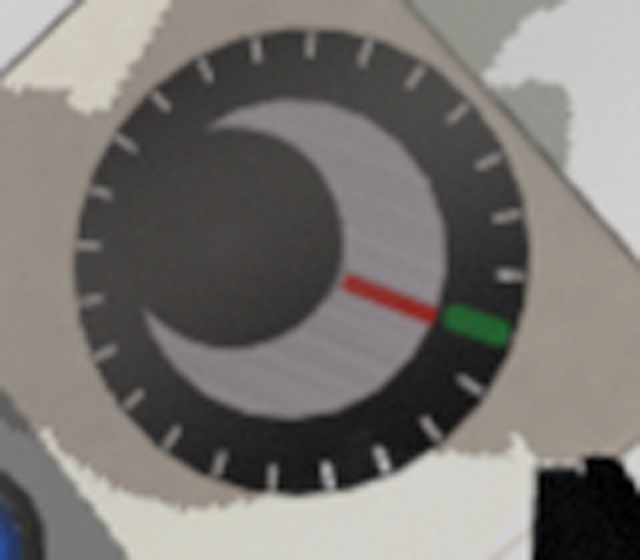

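Now it is about 0.027 rad past: the red tip at (435,316) is roughly 5 px beyond the line from the axis to the mark centre. I'll make one small nudge back to centre it.

```bash
python3 -m creep '0 0 50 0 -0.4;0 0 95 0 -0.4;0 0 125 0 -0.4;0 0 144 0 -0.4;0 0 144 0 -0.4;0 0 144 0 -0.4'; python3 -m creep '0 0 0 0 0.3;0 0 0 0 0.3;0 0 0 0 0.3;0 0 0 0 0.3;0 0 0 -0.03 0.3;0 0 0 -0.03 0.3;0 0 0 -0.03 0.3' 40;  python3 -m creep '0 0 0 0 -0.4;0 0 0 0 -0.4;0 0 0 0 -0.4;0 0 -40 0 -0.4;0 0 -90 0 -0.4;0 0 -144 0 -0.4;0 0 -144 0 -0.4'; python3 line.py pics/w7.png
```

```text
t: 13.25
ee_pos: [0.5671, 0.0763, 0.0849]
tool_rot: [-0.0, 0.293, 0.956, -0.0]
contact_force: [-0.3, -0.4, 0.2]
grip_width: 0.0608
grasp_force: 0.0
t: 14.12
ee_pos: [0.5669, 0.0757, 0.085]
tool_rot: [-0.0, 0.278, 0.96, -0.0]
contact_force: [-0.5, -4.2, 4.1]
grip_width: 0.0422
grasp_force: 40.0
t: 15.0
ee_pos: [0.57, 0.0775, 0.2344]
tool_rot: [0.005, 0.278, 0.961, 0.003]
contact_force: [0.2, 0.4, -0.1]
grip_width: 0.061
grasp_force: 0.0
wrist 65 77 red c [12.2 22.3] dir ang 2.655 green c [21.5 38.8] red ang 2.642 green ang 2.637 red->green ang 2.63
side 17 18 red c [10.8 22.2] dir ang 2.65 green c [22.4 39.7] red ang 2.689 green ang 2.627 red->green ang 2.554
```

The setting is now centred: wrist red 2.642–2.655 against green 2.637. Next, the approach to the key.

```bash
python3 -m creep '0 0 0 0 1;0 0 0 0 1;0 0 0 0 1'; cat > key.py <<'E'
from pose import *
import sys
g=np.load('geo.npz');base,x,y,n=[g[k] for k in('base','x','y','n')];s=np.cross(y,n)
kb=base-.104*y; st=manip.read_state();Rt=rot(st['tool_rot']);e=st['ee_pos']-kb
F=np.array(st['contact_force'])
print('t',round(st['t'],2),'out %.2f up %.2f left %.2f mm'%tuple(1e3*np.array([e@n,e@s,e@y])),'F.n %.2f F.s %.2f F.y %.2f'%(F@n,F@s,F@y))
if len(sys.argv)>1:
    o,u=map(float,sys.argv[1:3]);X=kb+o/1e3*n+u/1e3*s
    print('shift',(Rt.T@(X-st['ee_pos'])*1e3).round(1),'tool dir -n per mm',(Rt.T@-n).round(3),'j',np.round(st['joints'],2))
E
python3 key.py 32 -8
```

```text
t: 15.48
ee_pos: [0.5668, 0.0762, 0.2281]
tool_rot: [-0.001, 0.278, 0.96, -0.001]
contact_force: [-1.0, -0.2, -0.2]
grip_width: 0.0382
grasp_force: 0.0
t 15.47 out 155.40 up 49.91 left 104.84 mm F.n 0.26 F.s -1.01 F.y -0.00
shift [-70.4 -77.6 136.4] tool dir -n per mm [-0.314  0.286  0.905] j [ 0.42  0.28 -0.08 -0.   -1.22 -2.55]
```

```bash
python3 -m creep '-35 -39 0 0 1;-70 -78 0 0 1;-70 -78 40 0 1;-70 -78 85 0 1;-70 -78 115 0 1;-70 -78 130 0 1;-70 -78 130 0 1;-70 -78 130 0 1'; python3 key.py 32 -8; python3 - <<'E'
from h import *
a=manip.grab_frame('side')[160:280,230:380,::-1];b=manip.grab_frame('top')[110:220,240:380,::-1]
cv2.imwrite('pics/k1.png',np.hstack([cv2.resize(np.ascontiguousarray(i),(400,320),interpolation=cv2.INTER_CUBIC) for i in(a,b)]))
E
```

```text
t: 16.48
ee_pos: [0.5856, -0.0269, 0.1004]
tool_rot: [0.001, 0.278, 0.961, 0.0]
contact_force: [0.9, -0.1, 0.8]
grip_width: 0.0001
grasp_force: 0.0
t 16.48 out 39.37 up -3.40 left 0.06 mm F.n 0.30 F.s 1.13 F.y -0.26
shift [ 0.7 -0.8  8.6] tool dir -n per mm [-0.311  0.283  0.907] j [ 0.23  0.41 -0.23  0.   -0.93 -2.37]
```

View pics/k1.png

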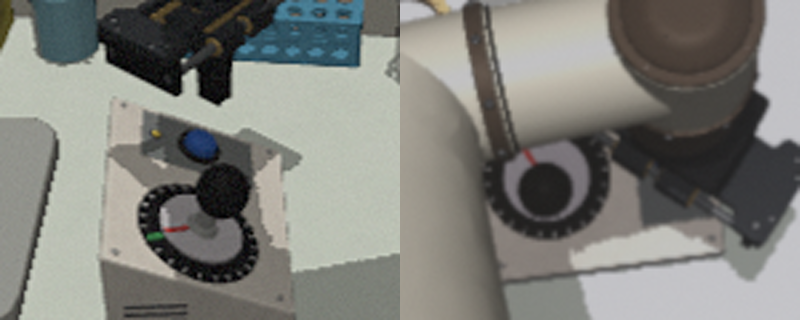

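The side view shows the shut fingertips over the key (key at (200,147) in the left tile), clear of the knob. I'm approaching along the panel normal and watching the force.

```bash
python3 -m creep '0.7 -0.8 8.6 0 1;0.7 -0.8 8.6 0 1;0.7 -0.8 8.6 0 1'>/dev/null; python3 key.py; for i in 1; do python3 -m creep '-0.6 0.6 1.8 0 1;-1.2 1.1 3.6 0 1;-1.2 1.1 3.6 0 1;-1.2 1.1 3.6 0 1' >/dev/null; python3 key.py; done
```

```text
t 16.95 out 31.24 up -9.70 left -0.12 mm F.n -0.00 F.s -0.61 F.y -0.28
t 17.45 out 27.26 up -9.70 left -0.06 mm F.n 0.02 F.s 0.42 F.y -0.27
```

```bash
python3 -m creep '-0.3 0.3 0.9 0 1;-0.3 0.3 0.9 0 1;-0.3 0.3 0.9 0 1' >/dev/null; python3 key.py; python3 -m creep '-0.3 0.3 0.9 0 1;-0.3 0.3 0.9 0 1;-0.3 0.3 0.9 0 1' >/dev/null; python3 key.py; python3 -m creep '-0.3 0.3 0.9 0 1;-0.3 0.3 0.9 0 1;-0.3 0.3 0.9 0 1' >/dev/null; python3 key.py
```

```text
t 17.82 out 26.29 up -9.71 left -0.02 mm F.n 0.11 F.s -0.35 F.y -0.58
t 18.2 out 25.27 up -9.74 left -0.04 mm F.n -0.55 F.s -0.34 F.y -0.49
t 18.57 out 24.29 up -9.71 left -0.01 mm F.n -0.60 F.s -0.53 F.y 0.04
```

```bash
python3 -m creep '-0.3 0.3 0.9 0 1;-0.3 0.3 0.9 0 1;-0.3 0.3 0.9 0 1' >/dev/null; python3 key.py; python3 -m creep '-0.3 0.3 0.9 0 1;-0.3 0.3 0.9 0 1;-0.3 0.3 0.9 0 1' >/dev/null; python3 key.py
```

```text
t 18.95 out 23.29 up -9.71 left 0.04 mm F.n -0.47 F.s 0.18 F.y 0.31
t 19.32 out 22.31 up -9.71 left 0.05 mm F.n 0.34 F.s -0.74 F.y 0.62
```

```bash
python3 -m creep '-0.3 0.3 0.9 0 1;-0.3 0.3 0.9 0 1;-0.3 0.3 0.9 0 1' >/dev/null; python3 key.py
```

```text
t 19.7 out 21.29 up -9.71 left 0.09 mm F.n 0.26 F.s -0.51 F.y -0.08
```

```bash
python3 -m creep '-0.3 0.3 0.9 0 1;-0.3 0.3 0.9 0 1;-0.3 0.3 0.9 0 1' >/dev/null; python3 key.py; python3 -m creep '-0.3 0.3 0.9 0 1;-0.3 0.3 0.9 0 1;-0.3 0.3 0.9 0 1' >/dev/null; python3 key.py
```

```text
t 20.07 out 20.34 up -9.71 left 0.07 mm F.n -0.47 F.s 0.06 F.y -0.03
t 20.45 out 19.30 up -9.71 left 0.13 mm F.n -0.58 F.s -0.36 F.y -0.18
```

```bash
python3 -m creep '-0.3 0.3 0.9 0 1;-0.3 0.3 0.9 0 1;-0.3 0.3 0.9 0 1' >/dev/null; python3 key.py
```

```text
t 20.82 out 18.32 up -9.68 left 0.14 mm F.n 0.62 F.s -0.58 F.y -0.17
```

No contact yet, and the tip is about 10 mm downhill of the key's middle. I'll back off 4 mm and shift 5 mm uphill.

```bash
python3 -m creep '1.2 -1.1 -3.6 0 1;1.2 -1.1 -3.6 0 1;-2.2 1.9 -5.7 0 1;-2.2 1.9 -5.7 0 1;-2.2 1.9 -5.7 0 1' >/dev/null; python3 key.py; python3 -m creep '-0.3 0.3 0.9 0 1;-0.3 0.3 0.9 0 1;-0.3 0.3 0.9 0 1' >/dev/null; python3 key.py;  python3 -m creep '-0.3 0.3 0.9 0 1;-0.3 0.3 0.9 0 1;-0.3 0.3 0.9 0 1' >/dev/null; python3 key.py
```

```text
t 21.45 out 22.17 up -4.68 left 0.09 mm F.n -0.13 F.s 0.07 F.y -0.36
t 21.82 out 21.24 up -4.73 left 0.09 mm F.n 0.13 F.s 0.59 F.y 0.51
t 22.2 out 20.25 up -4.65 left 0.14 mm F.n 0.16 F.s 0.78 F.y -0.18
```

```bash
python3 -m creep '-0.3 0.3 0.9 0 1;-0.3 0.3 0.9 0 1;-0.3 0.3 0.9 0 1' >/dev/null; python3 key.py
```

```text
t 22.57 out 19.26 up -4.65 left 0.14 mm F.n 0.00 F.s 0.32 F.y 0.42
```

```bash
python3 -m creep '-0.3 0.3 0.9 0 1;-0.3 0.3 0.9 0 1;-0.3 0.3 0.9 0 1' >/dev/null; python3 key.py
```

```text
t 22.95 out 18.29 up -4.61 left 0.14 mm F.n 0.06 F.s 0.27 F.y -0.23
```

```bash
python3 -m creep '-0.3 0.3 0.9 0 1;-0.3 0.3 0.9 0 1;-0.3 0.3 0.9 0 1' >/dev/null; python3 key.py
```

```text
t 23.32 out 17.29 up -4.65 left 0.16 mm F.n -0.41 F.s -0.22 F.y 0.60
```

```bash
python3 -m creep '-0.3 0.3 0.9 0 1;-0.3 0.3 0.9 0 1;-0.3 0.3 0.9 0 1' >/dev/null; python3 key.py
```

```text
t 23.7 out 16.26 up -4.65 left 0.17 mm F.n 0.28 F.s -0.20 F.y 0.51
```

```bash
python3 -m creep '-0.3 0.3 0.9 0 1;-0.3 0.3 0.9 0 1;-0.3 0.3 0.9 0 1' >/dev/null; python3 key.py
```

```text
t 24.07 out 15.30 up -4.66 left 0.19 mm F.n -0.78 F.s 0.40 F.y -0.67
```

```bash
python3 -m creep '-0.3 0.3 0.9 0 1;-0.3 0.3 0.9 0 1;-0.3 0.3 0.9 0 1' >/dev/null; python3 key.py
```

```text
t 24.45 out 14.30 up -4.63 left 0.21 mm F.n 0.40 F.s -0.27 F.y -0.40
```

```bash
python3 -m creep '-0.3 0.3 0.9 0 1;-0.3 0.3 0.9 0 1;-0.3 0.3 0.9 0 1' >/dev/null; python3 key.py
```

```text
t 24.82 out 13.29 up -4.62 left 0.24 mm F.n 0.59 F.s -0.19 F.y 0.68
```

```bash
python3 -m creep '-0.3 0.3 0.9 0 1;-0.3 0.3 0.9 0 1;-0.3 0.3 0.9 0 1' >/dev/null; python3 key.py
```

```text
t 25.2 out 12.30 up -4.63 left 0.26 mm F.n -0.21 F.s -0.73 F.y 0.13
```

```bash
python3 -m creep '-0.3 0.3 0.9 0 1;-0.3 0.3 0.9 0 1;-0.3 0.3 0.9 0 1' >/dev/null; python3 key.py
```

```text
t 25.57 out 11.31 up -4.63 left 0.27 mm F.n -0.36 F.s 0.69 F.y 0.77
```

```bash
python3 - <<'E'
from h import *
g=np.load('geo.npz');s=manip.read_state()
for n in('side','wrist'):
    c=manip.calibration(n);f=manip.grab_frame(n)
    print(n,'TCP',proj(c,s['ee_pos'])[0].round(1),'K',proj(c,g['K'])[0].round(1),'blue',blobs(f,'blue',(0,0,640,400) if n=='wrist' else (262,190,345,290)))
    if n=='side':
        h=cv2.cvtColor(f,cv2.COLOR_RGB2HSV)[196:228,284:330].astype(int)
        for r in h: print(''.join('B' if 100<p[0]<130 and p[1]>120 and p[2]>45 else '#' if p[2]<50 else '+' if p[2]<110 else '.' for p in r))
print(s['joints'])
E
```

```text
side TCP [306. 213.] K [304.3 213.3] blue [([304.8, 213.4], 93, [299, 209, 13, 10])]
##########+#+..+############..................
###########.....############..................
#########+......############..................
#########.......############..................
#########.......############..................
#########.......+###########..................
#########+......+###########..................
#########+......+###########..................
++#######++.....+###########..................
++++#####+++++..+###########..................
++++++##+++++++++++#######....................
++++++++++++++++++++####+.....................
++++++++++++++++++++BB##......................
+++..++++++++++##BBBBBBB++....................
++++..+++++++###BBBBBBBBB++++.................
+++++++++++++##+BBBBBBBBBB+++++++.............
++++++++++++###BBBBBBBBBBBB+++++++++..........
++++++++++++###BBBBBBBBBBBB+++++++++++++......
+++++++++++++##BBBBBBBBBBBB+++++++++++++......
+++++++++++++###BBBBBBBBBBBB++++++++++++......
++++++++++++++###BBBBBBBBBB##+++++++++++......
++++++++++++++####BBBBBBBBB##+++++++++++......
..++++++++++++++####BBBBBB##++++++++++++......
....+++++++++++++###########++++++++++++......
......++++++++++++#########++++++++++++++.....
..........+++++++++++##########++++++++++.....
............+++++++++++++#########++++++......
...............++++++++#############++++......
....................++###############+.+......
.....................+###############++++.....
....................+#################+++.....
....................+##################+......
wrist TCP [322.5 229.5] K [325.7 233.6] blue [([324.9, 222.3], 595, [304, 211, 42, 41])]
[ 2.29439242e-01  4.52387080e-01 -2.27476209e-01 -4.67515968e-06
 -8.90962173e-01 -2.36445646e+00]
```

The finger ends sit about 5 px above the dome in the side picture and the key hasn't moved, so there is still a gap. I'm continuing in guarded steps.

```bash
python3 -m creep '-0.3 0.3 0.9 0 1;-0.3 0.3 0.9 0 1;-0.3 0.3 0.9 0 1' >/dev/null; python3 key.py
```

```text
t 26.05 out 10.30 up -4.63 left 0.32 mm F.n 0.36 F.s 0.07 F.y 0.07
```

```bash
python3 -m creep '-0.3 0.3 0.9 0 1;-0.3 0.3 0.9 0 1;-0.3 0.3 0.9 0 1' >/dev/null; python3 key.py
```

```text
t 26.43 out 9.32 up -4.57 left 0.35 mm F.n -0.71 F.s 0.44 F.y -0.05
```

```bash
python3 -m creep '-0.3 0.3 0.9 0 1;-0.3 0.3 0.9 0 1;-0.3 0.3 0.9 0 1' >/dev/null; python3 key.py
```

```text
t 26.8 out 8.33 up -4.60 left 0.37 mm F.n -0.76 F.s -0.85 F.y -0.08
```

```bash
python3 -m creep '-0.3 0.3 0.9 0 1;-0.3 0.3 0.9 0 1;-0.3 0.3 0.9 0 1' >/dev/null; python3 key.py
```

```text
t 27.18 out 7.34 up -4.62 left 0.35 mm F.n -1.14 F.s -0.45 F.y -0.30
```

```bash
cat > asc.py <<'E'
from h import *
s=manip.read_state();c=manip.calibration('side');f=manip.grab_frame('side');w=manip.grab_frame('wrist')
print('TCP',proj(c,s['ee_pos'])[0].round(1),blobs(f,'blue',(262,190,345,290)))
def a(f,r0,r1,c0,c1,st):
    for r in cv2.cvtColor(f,cv2.COLOR_RGB2HSV)[r0:r1:st,c0:c1:st].astype(int): print(''.join('B' if 100<p[0]<130 and p[1]>120 and p[2]>45 else '#' if p[2]<50 else '+' if p[2]<110 else '.' for p in r))
a(f,200,224,290,325,1);print('wrist');a(w,190,270,270,380,2)
E
python3 asc.py
```

```text
TCP [305.3 214.2] [([304.7, 213.6], 91, [299, 209, 12, 10])]
###......+###########..............
##+......+###########..............
##+......+###########..............
##+......+###########..............
###+.....+###########+.............
###++++.++###########+.............
###+++++++###########..............
##+++++++++########+...............
+++++++++++#+#####+................
+++++++++##BBBBB##++...............
++++++++##BBBBBBBBB++++............
+++++++##+BBBBBBBBBB+++++++........
+++++++##BBBBBBBBBBB++++++++++.....
+++++++##BBBBBBBBBBBB+++++++++++++.
+++++++##BBBBBBBBBBBB+++++++++++++.
+++++++###BBBBBBBBBBB#++++++++++++.
++++++++###BBBBBBBBBB##+++++++++++.
+++++++++###BBBBBBBBB##+++++++++++.
+++++++++####+BBBBBB##++++++++++++.
+++++++++++###########++++++++++++.
.+++++++++++#########++++++++++++++
....+++++++++++######+###+++++++++.
......+++++++++++++#########++++++.
.........++++++++#############++++.
wrist
++++++...++..++..++..+++++++++++++++++++...............
+++.++.++++++++++++++++++++++++++++++++++..............
++++.+++..+++++++++++++++++++++++++++++++..............
+
[... 1370 characters left out ...]
######+++###################
#################+++######B######+++###################
#################+++######B######+++###################
#################+++######B######+++###################
#################+++######B######+.+###################
#################+++##############++###################
#################+.###############.+###################
#################+.++++#+++++++#++..###################
#################.++++++++++++++++..###################
#################..+++++++++++++++..###################
#################.++++++++++++++++..###################
#################..+++++++++++++++..###################
#################..+++++++++++++++..###################
```

```bash
python3 - <<'E'
from h import *
c=manip.calibration('side');P=np.array([.5856,-.0269,.1004])
for dx,dy,dz in((0,0,0),(0,0,.005),(0,0,.01),(0,-.01,0),(.01,0,0)): print(dx,dy,dz,proj(c,P+[dx,dy,dz])[0].round(1))
f=cv2.imread('pics/k1.png')[60:130:3,170:250:2]
for r in f.max(2): print(''.join('#' if v<60 else '.' for v in r))
E
```

```text
0 0 0 [310.3 204. ]
0 0 0.005 [310.2 202.3]
0 0 0.01 [310.1 200.6]
0 -0.01 0 [310.8 201.3]
0.01 0 0 [305.9 203.8]
#####......#####################........
######...######################.........
###############################.........
#########.....#################.........
########......#################.........
######.........###############..........
######.........###############..........
######.........###############..........
######.........###############..........
######.........###############..........
######.........###############..........
.####..........###############..........
................##############..........
...................#########............
......................####..............
........................................
........................................
........................................
........................................
........................................
........................................
........................................
........................................
........####............................
```

The visible finger ends are about 15 mm higher than the reported TCP. That fits the lower grip I needed on the ball, so I'll keep stepping until contact.

```bash
python3 -m creep '-0.3 0.3 0.9 0 1;-0.3 0.3 0.9 0 1;-0.3 0.3 0.9 0 1' >/dev/null; python3 key.py
```

```text
t 27.65 out 6.34 up -4.56 left 0.39 mm F.n -0.29 F.s 0.47 F.y 0.08
```

```bash
python3 -m creep '-0.3 0.3 0.9 0 1;-0.3 0.3 0.9 0 1;-0.3 0.3 0.9 0 1' >/dev/null; python3 key.py
```

```text
t 28.02 out 5.34 up -4.61 left 0.41 mm F.n -0.59 F.s -0.06 F.y 0.13
```

```bash
python3 -m creep '-0.3 0.3 0.9 0 1;-0.3 0.3 0.9 0 1;-0.3 0.3 0.9 0 1' >/dev/null; python3 key.py
```

```text
t 28.4 out 4.34 up -4.59 left 0.41 mm F.n -0.35 F.s -0.18 F.y -0.64
```

```bash
python3 -m creep '-0.3 0.3 0.9 0 1;-0.3 0.3 0.9 0 1;-0.3 0.3 0.9 0 1' >/dev/null; python3 key.py
```

```text
t 28.77 out 3.35 up -4.60 left 0.45 mm F.n 0.16 F.s -0.28 F.y -0.12
```

```bash
python3 -m creep '-0.3 0.3 0.9 0 1;-0.3 0.3 0.9 0 1;-0.3 0.3 0.9 0 1' >/dev/null; python3 key.py
```

```text
t 29.15 out 2.35 up -4.58 left 0.46 mm F.n -0.50 F.s -0.02 F.y -0.10
```

```bash
python3 asc.py | head -26
```

```text
TCP [304.4 215.8] [([304.8, 213.9], 84, [299, 210, 13, 9])]
###+....+###########...............
##+.....+###########...............
#+......+###########+..............
#+......+###########+..............
##+++...+###########+..............
##+++++++###########+..............
##+++++++###########+..............
##+++++++###########+..............
##+++++++###########+..............
#++++++++##########++..............
++++++++##BBBB###BB++++............
+++++++##+BBBBBBBBBB+++++++........
+++++++##BBBBBBBBBBB++++++++++.....
+++++++##BBBBBBBBBBBB+++++++++++++.
+++++++##BBBBBBBBBBBB+++++++++++++.
+++++++###BBBBBBBBBBBB++++++++++++.
++++++++###BBBBBBBBBB##+++++++++++.
++++++++####BBBBBBBBB##++++++++++++
+++++++++#####BBBBB+##+++++++++++++
+++++++++++###########++++++++++++.
.+++++++++++#########++++++++++++++
...++++++++++++######+###+++++++++.
......+++++++++++++#########++++++.
.........++++++++############++.++.
wrist
```

```bash
python3 -m creep '-0.3 0.3 0.9 0 1;-0.3 0.3 0.9 0 1;-0.3 0.3 0.9 0 1' >/dev/null; python3 key.py
```

```text
t 29.62 out 1.35 up -4.61 left 0.50 mm F.n -0.45 F.s 0.38 F.y 0.88
```

```bash
python3 -m creep '-0.3 0.3 0.9 0 1;-0.3 0.3 0.9 0 1;-0.3 0.3 0.9 0 1' >/dev/null; python3 key.py
```

```text
t 30.0 out 0.37 up -4.58 left 0.52 mm F.n -1.22 F.s -0.79 F.y -0.28
```

```bash
python3 -m creep '-0.3 0.3 0.9 0 1;-0.3 0.3 0.9 0 1;-0.3 0.3 0.9 0 1' >/dev/null; python3 key.py
```

```text
t 30.38 out -0.63 up -4.60 left 0.53 mm F.n -0.53 F.s -0.17 F.y -0.47
```

```bash
python3 -m creep '-0.3 0.3 0.9 0 1;-0.3 0.3 0.9 0 1;-0.3 0.3 0.9 0 1' >/dev/null; python3 key.py
```

```text
t 30.75 out -1.62 up -4.59 left 0.57 mm F.n 0.09 F.s 0.09 F.y 0.24
```

```bash
python3 -m creep '-0.3 0.3 0.9 0 1;-0.3 0.3 0.9 0 1;-0.3 0.3 0.9 0 1' >/dev/null; python3 key.py
```

```text
t 31.12 out -2.62 up -4.58 left 0.56 mm F.n 0.21 F.s 0.74 F.y 0.52
```

```bash
python3 -m creep '-0.3 0.3 0.9 0 1;-0.3 0.3 0.9 0 1;-0.3 0.3 0.9 0 1' >/dev/null; python3 key.py; python3 asc.py|head -14
```

```text
t 31.5 out -3.62 up -4.57 left 0.60 mm F.n -0.17 F.s 0.59 F.y 0.09
TCP [303.4 217.6] [([305.1, 214.5], 67, [299, 211, 12, 8])]
++++#++############+...............
#+##+..############................
##+....+###########................
#++....+###########................
#++++..+###########................
#+++++++###########+...............
#++++++############+...............
#+++++++###########+...............
#++++++############+...............
#+++++++###########+...............
#+++++++############++++...........
+++++++##+#######BBB+++++++........
+++++++##BBBB###BBBB++++++++++.....
```

```bash
python3 -m creep '-0.3 0.3 0.9 0 1;-0.3 0.3 0.9 0 1;-0.3 0.3 0.9 0 1' >/dev/null; python3 key.py
```

```text
t 31.98 out -4.43 up -4.53 left 0.58 mm F.n 1.35 F.s -0.15 F.y 0.54
```

```bash
python3 -m creep '-0.3 0.3 0.9 0 1;-0.3 0.3 0.9 0 1;-0.3 0.3 0.9 0 1' >/dev/null; python3 key.py
```

```text
t 32.35 out -5.23 up -4.49 left 0.57 mm F.n 5.70 F.s -0.11 F.y 1.15
```

Contact: 5.7 N, about 0.9 mm in by the force law, so first touch was near −4.3. Half-millimetre steps from here, aiming for about −7.9.

```bash
python3 -m creep '-0.15 0.15 0.45 0 1;-0.15 0.15 0.45 0 1;-0.15 0.15 0.45 0 1' >/dev/null; python3 key.py
```

```text
t 32.73 out -5.54 up -4.50 left 0.55 mm F.n 6.59 F.s 0.00 F.y 0.59
```

```bash
python3 -m creep '-0.15 0.15 0.45 0 1;-0.15 0.15 0.45 0 1;-0.15 0.15 0.45 0 1' >/dev/null; python3 key.py; python3 -m creep '-0.15 0.15 0.45 0 1;-0.15 0.15 0.45 0 1;-0.15 0.15 0.45 0 1' >/dev/null; python3 key.py
```

```text
t 33.1 out -5.91 up -4.54 left 0.56 mm F.n 7.23 F.s 0.41 F.y 0.38
t 33.48 out -6.38 up -4.50 left 0.54 mm F.n 8.24 F.s -0.41 F.y 0.71
```

```bash
python3 -m creep '-0.15 0.15 0.45 0 1;-0.15 0.15 0.45 0 1;-0.15 0.15 0.45 0 1' >/dev/null; python3 key.py
```

```text
t 33.85 out -7.28 up -4.50 left 0.57 mm F.n 5.32 F.s -0.10 F.y -1.30
```

```bash
python3 -m creep '-0.15 0.15 0.45 0 1;-0.15 0.15 0.45 0 1;-0.15 0.15 0.45 0 1' >/dev/null; python3 key.py
```

```text
t 34.23 out -8.38 up -4.50 left 0.61 mm F.n 1.91 F.s 0.79 F.y -0.73
```

The force fell 8.2→5.3→1.9 N at about 4 mm, so the click is made and it isn't overpressed. Retracting along the normal.

```bash
python3 -m creep '3.1 -2.8 -9 0 1;9.3 -8.5 -27 0 1;9.3 -8.5 -60 0 1;9.3 -8.5 -100 0 1;9.3 -8.5 -150 0 1;9.3 -8.5 -150 0 1;9.3 -8.5 -150 0 1;9.3 -8.5 -150 0 1'; python3 key.py; python3 - <<'E'
from h import *
f=manip.grab_frame('side');print([blobs(f,k,(262,190,345,290)) for k in('blue','red','green')])
E
python3 chk.py
```

```text
t: 35.22
ee_pos: [0.5909, -0.0253, 0.2058]
tool_rot: [-0.001, 0.278, 0.96, -0.0]
contact_force: [-0.3, 0.5, 0.3]
grip_width: 0.0006
grasp_force: 0.0
t 35.23 out 132.61 up 46.16 left 0.75 mm F.n 0.37 F.s -0.07 F.y 0.53
[[([304.7, 213.5], 92, [299, 209, 12, 10])], [([295.9, 245.5], 11, [292, 245, 9, 2])], [([287.5, 248.0], 16, [285, 247, 6, 3])]]
red [296.0, 245.5] 10 [2.6777 0.0243]
green [287.4, 247.9] 17 [2.6434 0.0458]
```

The key has sprung back, the setting is unchanged and the robot is clear of everything.

```bash
python3 -c "
from cell import manip
print(manip.sign_off())"
```

```text
the job is handed in; nothing more can be done
None
```

The job is handed in at about 35 s: the pointer is on the green mark to within roughly 0.03 rad by the cameras (I overshot slightly and nudged it back a touch anticlockwise), and the key was then pressed about 4 mm, past its click and short of overpress, and sprang back.

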